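# Dry-fit the axle of a wooden toy winch and hold it

## Task

Dry-fit the axle of the wooden toy winch: put the loose bearing post with the rectangular foot into the empty rectangular pocket of the base board, fully home and upright, and let go of it (the round-footed post does not belong here). Then pick up the dowel axle and thread it through the holes of both posts until its round tip sticks out at least a centimetre beyond the second post, its square grip staying about a centimetre or more clear of the first. Finish while still holding the axle there, not forced against the posts, for the wheel to be fitted; leave everything else where it lies.

Things in the scene. Friction and masses are not known exactly. Their poses are not given: they have to be found in the camera images.
- board: Fixed plywood base board, 110 (x) x 190 (y) x 18 mm; origin: centre of its underside, z up. A fixed wooden post stands at y = -35 mm (50 mm wide in x, 18 mm thick in y, top 101 mm above the bench), a rectangular pocket is at y = +35 mm. With the loose post seated both holes lie on a line along y, 76 mm above the bench, 88 mm over the posts' outer faces; thread from either end.
- nest (a point): Centre of the pocket's floor, 6 mm above the bench, axes as the board's. The pocket is 59 mm (x) by 47 mm (y), 12 mm deep: 1.5 mm of play on each side of the post's foot; a half turn of the post makes no difference, a quarter turn does not fit.
- fixed_bore (a point): Centre of the fixed post's hole, halfway through its thickness, 76 mm above the bench. The hole is 14 mm in diameter, straight through along the board's y, with a steel lip on both faces.
- post: Loose wooden bearing post, 0.1 kg, standing on the bench: a rectangular foot 56 (x) x 44 (y) x 16 mm high, above it an upright plate 50 mm wide (x), 18 mm thick (y), up to 95 mm above its underside. Origin at the centre of its underside, z up. It can be pinched from above across the 18 mm thickness.
- post_bore (a point): Centre of the loose post's hole (14 mm diameter, along the post's y), 70 mm above its underside.
- roundpost: Another loose wooden post that is not needed: round foot 62 mm in diameter, 16 mm high, plate 50 x 18 mm, 76 mm high in all, hole at 52 mm. Origin at the centre of its underside. It and the wanted post may have swapped places. Leave it alone.
- axle: Loose wooden axle lying flat, about 45 g: a square grip 70 (x) x 26 (y) x 26 mm (z) and, out of its +x end, a dowel of 10 mm diameter, 140 mm long, with a round tip. Origin: middle of the grip's underside; x points along the dowel to the tip; dowel axis 13 mm above the underside. It balances about 20 mm from the grip's middle towards the dowel.
- axle_tip (a point): Tip of the dowel, on its axis, 175 mm from the middle of the grip.
- axle_root (a point): Where the dowel leaves the grip, on its axis, 35 mm from the middle of the grip.
- glue: White glue bottle standing, 52 mm diameter, 150 mm high; origin at its foot's centre. Leave alone.
- sander: Cork sanding block 60 x 90 x 32 mm lying flat; origin under its centre. Leave alone.
- screwdriver: Screwdriver lying flat with a blue handle. Leave alone.
- offcut: Wood offcut 70 x 45 x 20 mm; origin under its centre. Leave alone.
- hammer: Hammer lying flat with a wooden handle. Leave alone.
- jar: Glass jar 64 mm diameter, 75 mm high; origin at its foot's centre. Leave alone.
Mind the look-alikes: they are no part of the job. Several things have the shape of the axle; the one meant has the colours described above. Leave any black look-alike of the post alone.

How it is judged (in metres and radians):
On the way, in this order (a step that is already met when the one before it is completed fails the run):
1. the rectangular-footed post stands fully home in the pocket and is let go (x of post in the frame of nest between -0.004 and 0.004 m and y of post in the frame of nest between -0.004 and 0.004 m and z of post in the frame of nest below 0.003 m and angle between post's own z axis and vertical below 0.06 rad and contact force between the fingers and post below 0.2 N and linear speed of post below 0.02 m/s), for 0.2 s.
2. the axle's tip has come through the first post's hole and is between the two posts (x of axle_tip in the frame of board between -0.01 and 0.01 m and z of axle_tip in the frame of board between 0.066 and 0.086 m and y of axle_tip in the frame of board between -0.026 and 0.026 m and horizontal distance between axle_root and board above 0.09 m), for 0.05 s.
At the end, for the whole second after the job is handed in: Post home in the pocket (4 mm, 3 mm height, 0.06 rad), untouched; axle through both holes, tip 8 mm or more beyond the second post, grip 4 mm or more clear of the first, within 10 mm of the holes' line; fingers hold it (over 2 N), at rest, pressing under 8 N on board and on post (x of post in the frame of nest between -0.004 and 0.004 m and y of post in the frame of nest between -0.004 and 0.004 m and z of post in the frame of nest below 0.003 m and angle between post's own z axis and vertical below 0.06 rad and x of axle_tip in the frame of board between -0.01 and 0.01 m and z of axle_tip in the frame of board between 0.066 and 0.086 m and x of axle_root in the frame of board between -0.01 and 0.01 m and z of axle_root in the frame of board between 0.066 and 0.086 m and ((y of axle_tip in the frame of board above 0.052 m and y of axle_root in the frame of board below -0.048 m) or (y of axle_tip in the frame of board below -0.052 m and y of axle_root in the frame of board above 0.048 m)) and contact force between the fingers and axle above 2 N and contact force between axle and board below 8 N and contact force between axle and post below 8 N and contact force between the fingers and post below 0.2 N and linear speed of axle below 0.02 m/s); the arm keeps its last pose, push and grip.
It fails at once if the round-footed post is moved by more than 3 cm (distance of roundpost from where it was at the start of the episode above 0.03 m).
It fails at once if another thing on the bench is moved by more than 3 cm (distance of any of glue, sander, screwdriver, offcut, hammer, jar from where it was at the start of the episode above 0.03 m).
It also fails if it takes over 64 s, if anything falls off the work surface, if the arm or the gripper's body presses on something with over 40 N, if the wrist force passes 120 N, or if a joint passes its speed limit or range.

## Robot

A 6-joint arm with a two-finger parallel gripper is mounted at the origin on the work surface. World frame = base frame: x ahead of the robot, y to its left, z up, the work surface at z = 0. Lengths are in m, angles in degrees, forces in N, time in s.
With the tool pointing down it reaches from about 0.3 to 0.75 m from the base axis. Payload 8.5 kg.
Tool frame: the origin (TCP) lies midway between the tips of the shut fingers; the grasp point (between the pads) lies 19 mm behind it (env.pinch_z is the z of the grasp point in the tool frame, in m); z points along the fingers, y is the line along which they close (so a half turn about z gives the same grasp; the last joint's range is limited). The gripper opens to 85 mm and grips with 20 to 120 N. Pads are 22 mm wide; open, the fingers measure 114 mm over their backs; the gripper's body (76 mm by 85 mm) begins 54 mm behind the grasp point. The pads swing forward as they close: fully open they stand 13 mm farther back than shut.
Start: joints at [-80.231, 21.807, 74.336, -0, 83.858, -12.336], TCP at [0.207, -0.51, 0.231] pointing down, gripper open.
Joint ranges: [-178.18, 178.18], [-50.72, 133.34], [12.68, 142.11], [-81.47, 261.47], [9.98, 163.14], [-165.26, 165.26]. Speed limits (degrees/s): [136.94, 136.94, 180, 180, 180, 180].

## Interface

Orientations are given as a 3x3 rotation matrix whose columns are the frame's x, y, z axes.
In Python, from rig import env gives the robot as it stands.
- The arm moves only by the tool arm_command, never from a script. Its argument "deltas" is a list of rows, each an object of numbers: "rx", "ry", "rz": the turn, a rotation vector about the tool's x, y, z in rad; "dx", "dy", "dz": the shift along the tool's x, y, z in m; "fingers": the finger opening in m, from 0 to 0.0854. In form: [{"rx": .., "ry": .., "rz": .., "dx": .., "dy": .., "dz": .., "fingers": ..}, ...]. A call has 1 to 12 rows; each row shifts and turns the commanded pose from where the row before left it, along the tool's axes as they then stand; what a row does not reach is not made up. A row lasts 1/10 s, in which the tool goes at most 50 mm and 8.59 degrees, less where a joint would pass 70% of its speed; a pose out of reach is approached as far as the arm can. A call is refused whole if a number of a shift passes 0.05 or a number of a turn 0.15, either way. A call with a gripper value outside its range is refused whole. The fingers move at their own pace and stop on an object; "squeeze" is the grip in N (left out, the last holds). Time passes only in rows, so rows that do not move let the fingers close. It gives the time, the measured TCP pose, the force, the opening and the grip force at its end, in the units of the state.
- env.observe(): the state, without advancing time (a new reading comes with each control period).
- env.get_image(name): name is "side" or "top"; returns a dict with "color" (384x512x3 uint8, blue, green, red), "camera_matrix" (3x3 intrinsics, pixels), "eye" and "orientation" of the camera in the world. Camera axes: x right, y up, looking along -z (the intrinsics and any distortion apply to the point x, -y, -z); pixel columns grow to the right and rows downward; lengths in m; the calibration is good to about 2 mm. A picture is of the moment at which its call begins. There is no depth.
- env.close_job(): hands the job in; it is judged then, once.
Trained networks look in a picture, given as the dict that the camera call returned (one of the last four; its "shot" number tells which), for a name from the list of things; names that differ only in an ending like _2 or _b are one class to them, and where a whole thing is asked for, a point or a joint stands for the part that bears it (a point fixed in the world has none). Each returns a list of dicts, best first, with "p" (0 to 1); they miss things now and then, are a little off and sometimes report something else, mostly with a low value. They report only what shows in the picture. A call takes as long as a camera call. They do not tell look-alikes from the thing itself.
- env.look_for(query, picture): "box" ([left, top, right, bottom] in pixels, round what is visible of it).
- env.tip_of(query, picture): "location" ([column, row] in pixels: a listed point, or the origin of a listed thing).
The state is a dict: "time_s": time; "q": joint angles; "qvel": joint speeds; "joint_efforts": joint torques, N m; "position": TCP position; "tool_rot": TCP orientation; "ft_force": force on the tool from outside, world axes, zero at the start; "wrist_torque": the same for the moment, N m; "grip_width": finger opening in m; "gripper_force": force on a finger pad.
Only numpy, scipy, OpenCV 4.12 (cv2) and the standard library are available. Lean on these libraries where they do the work, as an engineer would, in place of code of your own. Each camera call takes 0.05 s, during which the arm holds its last target. There are 200 camera calls.

## Working session

There is one attempt and no reset: what is moved stays moved. The work goes in short steps, Python scripts to look and compute and a tool call to move; the robot and the scene stay as the last step left them, time stands still between calls to the robot, and variables do not carry over. Pictures are saved under pics/ and viewed, at most 11 in all, crops included, and the job is handed in when it is done.

Besides the shell and the picture viewer there is one more tool, called after "Emit:" in YAML: its name, and indented under it one key for each argument. arm_command: Moves the arm, as the interface text tells. Its arguments: {"type":"object","properties":{"deltas":{"type":"array"},"squeeze":{"type":"number"}},"required":["deltas"]}

```bash
ls; mkdir -p pics; cat > h.py <<'E'
import numpy as np, cv2
from rig import env
def ray(im,px):
    K=np.array(im["camera_matrix"]);R=np.array(im["orientation"]);e=np.array(im["eye"])
    d=np.linalg.solve(K,np.array([px[0],px[1],1.]));d=R@np.array([d[0],-d[1],-d[2]])
    return e,d/np.linalg.norm(d)
def atz(im,px,z):
    e,d=ray(im,px);return e+d*(z-e[2])/d[2]
def proj(im,P):
    K=np.array(im["camera_matrix"]);R=np.array(im["orientation"]);e=np.array(im["eye"])
    c=R.T@(np.array(P)-e);c=np.array([c[0],-c[1],-c[2]]);u=K@c;return u[:2]/u[2]
def tri(i1,p1,i2,p2):
    e1,d1=ray(i1,p1);e2,d2=ray(i2,p2)
    s=np.linalg.lstsq(np.stack([d1,-d2],1),e2-e1,rcond=None)[0]
    a=e1+s[0]*d1;b=e2+s[1]*d2;return (a+b)/2,np.linalg.norm(a-b)
E
python3 - <<'E'
from h import *
np.set_printoptions(precision=4,suppress=True)
t=env.get_image("top");s=env.get_image("side")
print(t.keys(),t["eye"],s["eye"],t["orientation"],t["camera_matrix"])
cv2.imwrite("pics/both.png",cv2.resize(np.vstack([t["color"],s["color"]]),None,fx=.78,fy=.78))
cv2.imwrite("pics/t.png",t["color"]);cv2.imwrite("pics/s.png",s["color"])
for q in ["board","post","roundpost","axle"]:
  for n,i in(("top",t),("side",s)):
    print(q,n,[(np.round(r["box"]).tolist(),round(r["p"],2)) for r in env.look_for(q,i)][:4])
for q in ["nest","fixed_bore","post","post_bore","axle","axle_tip","axle_root","board","roundpost"]:
  for n,i in(("top",t),("side",s)):
    print(q,n,[(np.round(r["location"],1).tolist(),round(r["p"],2)) for r in env.tip_of(q,i)][:4])
print(env.observe()["time_s"],env.pinch_z)
E
```

```text
pics
dict_keys(['color', 'camera_matrix', 'eye', 'orientation', 'shot']) [ 0.3747 -0.0061  1.4001] [0.4416 0.6661 0.7822] [[ 0.0186  0.9931 -0.1159]
 [-0.9997  0.0167 -0.0172]
 [-0.0152  0.1162  0.9931]] [[435.2595   0.     255.4022]
 [  0.     435.2595 191.4955]
 [  0.       0.       1.    ]]
board top [([225.0, 148.0, 288.0, 191.0], 0.91), ([252.0, 110.0, 270.0, 133.0], 0.37)]
board side [([205.0, 179.0, 250.0, 248.0], 0.8), ([236.0, 120.0, 308.0, 142.0], 0.74), ([153.0, 213.0, 180.0, 263.0], 0.3)]
post top [([132.0, 171.0, 157.0, 190.0], 0.9), ([207.0, 116.0, 226.0, 138.0], 0.74), ([118.0, 129.0, 144.0, 156.0], 0.73)]
post side [([208.0, 322.0, 241.0, 363.0], 0.81), ([137.0, 330.0, 174.0, 378.0], 0.8)]
roundpost top [([176.0, 207.0, 192.0, 225.0], 0.87)]
roundpost side [([265.0, 274.0, 294.0, 310.0], 0.9)]
axle top [([174.0, 244.0, 191.0, 312.0], 0.81), ([317.0, 203.0, 346.0, 269.0], 0.75)]
axle side [([272.0, 154.0, 334.0, 171.0], 0.7)]
nest top [([246.2, 171.0], 0.84)]
nest side [([227.1, 226.7], 0.96), ([221.2, 334.6], 0.56)]
fixed_bore top [([265.6, 164.3], 0.91)]
fixed_bore s
[... 291 characters left out ...]
ide [([151.5, 346.0], 0.68), ([221.2, 335.9], 0.66)]
axle top [([186.9, 254.3], 0.59), ([328.1, 212.7], 0.56), ([138.7, 183.2], 0.53), ([231.0, 225.9], 0.46)]
axle side [([331.7, 301.4], 0.71), ([284.1, 165.4], 0.64)]
axle_tip top [([177.8, 311.1], 0.87), ([344.3, 269.1], 0.53)]
axle_tip side [([339.2, 155.0], 0.74), ([412.2, 314.0], 0.67), ([224.7, 215.8], 0.6)]
axle_root top [([330.7, 222.8], 0.86), ([181.7, 265.0], 0.81), ([389.8, 201.3], 0.5)]
axle_root side [([295.2, 162.7], 0.84)]
board top [([254.8, 168.1], 0.84)]
board side [([226.2, 218.7], 0.9), ([176.1, 214.7], 0.28)]
roundpost top [([185.3, 219.8], 0.87)]
roundpost side [([172.4, 255.4], 0.68), ([280.0, 299.4], 0.66)]
1.4 -0.0187
```

View pics/both.png

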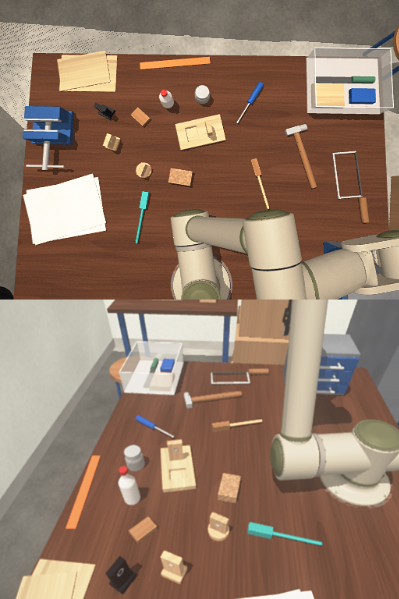

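```bash
python3 - <<'E'
import cv2,numpy as np
t=cv2.imread("pics/t.png");s=cv2.imread("pics/s.png")
c=lambda im,x,y,w,h,W,H:cv2.resize(im[y:y+h,x:x+w],(W,H),interpolation=cv2.INTER_CUBIC)
a=np.hstack([c(t,115,120,80,60,400,300),c(t,300,195,80,80,300,300)])
b=np.hstack([c(s,130,315,120,65,400,300)[:, :],c(s,265,145,80,30,300,300)])
b2=c(t,215,140,80,60,400,300);b3=c(s,195,170,70,85,300,300)
cv2.imwrite("pics/c1.png",np.vstack([a,np.hstack([b2,b3])]))
cv2.imwrite("pics/c2.png",np.vstack([c(s,130,315,120,65,720,390),c(s,265,145,80,23,720,207)]))
E
```

```text
(no output)
```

View pics/c1.png

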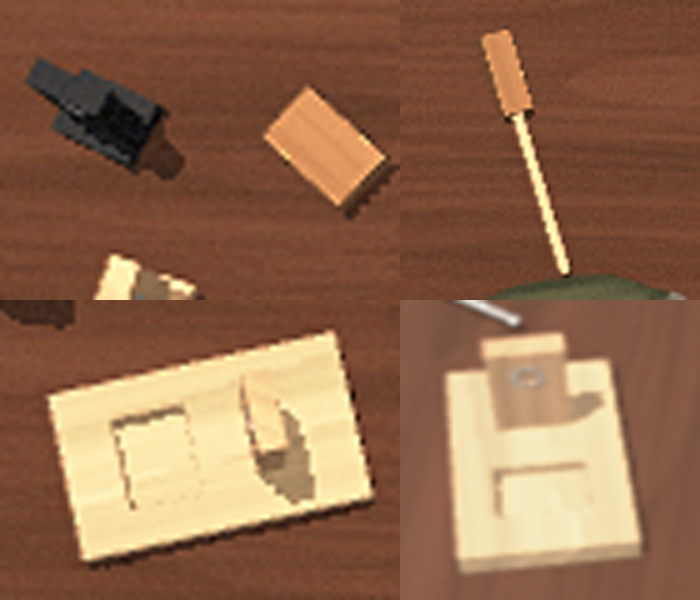

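View pics/c2.png

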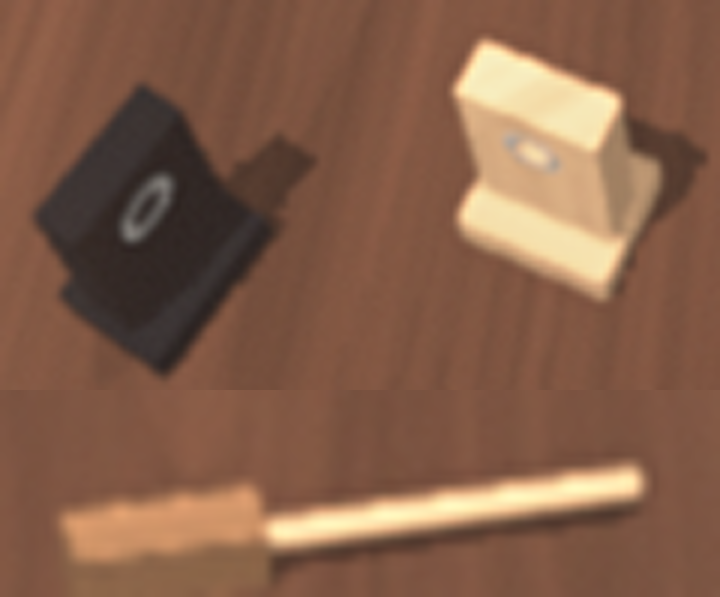

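The black look-alike stands at top px (131,141). The wooden rectangular-footed post at (143,182) is the wanted one, because it is light wood with a rectangular foot. The round-footed post is at (184,217). The wooden axle at (330,215) is the one meant, and the teal piece at (182,265) is a look-alike. Next I'll fit poses by silhouette.

```bash
cat >> h.py <<'E'
from scipy.optimize import minimize
def bx(x0,x1,y0,y1,z0,z1): return np.array([[x,y,z] for x in(x0,x1) for y in(y0,y1) for z in(z0,z1)],float)/1e3
POST=[bx(-28,28,-22,22,0,16),bx(-25,25,-9,9,0,95)]
BOARD=[bx(-55,55,-95,95,0,18),bx(-25,25,-44,-26,0,101)]
AXLE=[bx(-35,35,-13,13,0,26),bx(35,173,-5,5,8,18)]
def Rz(a): c,s=np.cos(a),np.sin(a);return np.array([[c,-s,0],[s,c,0],[0,0,1.]])
F=6
def fit(views,parts,p0,thr,z=0.,Rf=None,delta=None):
    """views: list of (im,box); pose p=(x,y,yaw[,z])"""
    ms=[]
    for k,(im,b) in enumerate(views):
        x0,y0,x1,y1=b;c=im["color"][y0:y1,x0:x1].astype(np.float32)
        g=cv2.resize(c[...,1],None,fx=F,fy=F,interpolation=cv2.INTER_CUBIC)
        ms.append((g>(thr[k] if np.ndim(thr) else thr)).astype(np.uint8))
    def ren(p):
        zz=p[3] if len(p)>3 else z;out=[]
        for (im,b),m in zip(views,ms):
            r=np.zeros_like(m)
            for P in parts:
                W=P@Rz(p[2]).T+np.array([p[0],p[1],zz])
                uv=np.array([proj(im,w) for w in W]);uv=((uv-np.array(b[:2])+.5)*F-.5)
                h=cv2.convexHull(np.round(uv*16).astype(np.int32))
                cv2.fillConvexPoly(r,h,1,shift=4)
            out.append(r)
        return out
    cost=lambda p:sum(float((r!=m).sum()) for r,m in zip(ren(p),ms))/F/F
    best=None
    for st in (.01,.003):
        p0=np.array(p0,float)
        sx=np.vstack([p0]+[p0+np.eye(len(p0))[i]*(st if i!=2 else st*8) for i in range(len(p0))])
        r=minimize(cost,p0,method="Nelder-Mead",options=dict(initial_simplex=sx,xatol=1e-5,fatol=.01));p0=r.x
    return r.x,r.fun,sum(m.sum() for m in ms)/F/F,ms,ren(r.x)
def show(ms,rs,fn): cv2.imwrite(fn,cv2.hconcat([cv2.resize(np.dstack([m*255,m*0,r*255]),(380,380),interpolation=cv2.INTER_NEAREST) for m,r in zip(ms,rs)]))
E
cat > m.py <<'E'
from h import *
np.set_printoptions(precision=4,suppress=True)
import pickle
t=env.get_image("top");s=env.get_image("side");pickle.dump((t,s),open("im0.pkl","wb"))
bt,bs=(222,143,293,196),(200,170,256,254)
print("bg",t["color"][200,240],t["color"][160,232],s["color"][240,265],s["color"][240,225],s["color"][205,225],t["color"][222,331],t["color"][240,350],s["color"][166,280],s["color"][162,280])
p=atz(t,(254.8,168.1),0);print("board0",p,atz(s,(226.2,218.7),0))
b0=atz(t,(265.6,164.3),.076);print("fb",b0,atz(s,(222.5,188.8),.076))
n0=atz(t,(246.2,171.0),.006);print("nest",n0,atz(s,(227.1,226.7),.006))
d=n0-b0;yaw=np.arctan2(d[1],d[0])-np.pi/2
out=[]
def go(nm,parts,p0,V,thr):
    for v,th in zip(V+[None],list(thr)+[0]):
        r=fit([v] if v else V,parts,p0,[th] if v else list(thr));print(nm,r[0][:2],np.degrees(r[0][2]),"xor",r[1],"of",r[2])
    out.append((r[3],r[4]))
go("board",BOARD,[p[0],p[1],yaw],[(t,bt),(s,bs)],(105,95))
q=atz(t,(144.6,184.9),0);print("post0",q,atz(s,(222.7,347.8),0))
go("post",POST,[q[0],q[1],np.radians(-65)],[(t,(128,166,162,194)),(s,(202,316,246,368))],(105,95))
a,b=atz(t,(330.7,222.8),.013),atz(t,(344.3,269.1),.013);print("axle root,tip",a,b,np.linalg.norm(a-b))
u=(b-a)/np.linalg.norm(b-a);c=a-u*.035
go("axle",AXLE,[c[0],c[1],np.arctan2(u[1],u[0])],[(t,(312,198,350,256)),(s,(267,148,345,176))],(90,80))
cv2.imwrite("pics/f.png",cv2.vconcat([cv2.hconcat([cv2.resize(np.dstack([m*255,m*0,r*255]),(270,195),interpolation=cv2.INTER_NEAREST) for m,r in zip(*o)]) for o in out]))
E
python3 m.py
```

```text
bg [ 47  66 113] [168 227 250] [ 67  87 128] [182 230 246] [132 173 216] [ 89 139 212] [ 49  68 110] [ 73 101 139] [ 98 139 194]
board0 [0.6148 0.0215 0.    ] [0.6115 0.0237 0.    ]
fb [ 0.6142 -0.0131  0.076 ] [ 0.6224 -0.0172  0.076 ]
nest [0.6038 0.0491 0.006 ] [0.6032 0.0563 0.006 ]
board [0.611  0.0165] 13.652975808533714 xor 48.111111111111114 of 2039.75
board [0.6109 0.02  ] 13.861676578847042 xor 412.8888888888889 of 2876.5833333333335
board [0.611  0.0169] 13.628651790657493 xor 474.02777777777777 of 4916.333333333333
post0 [0.5536 0.3795 0.    ] [0.5602 0.3756 0.    ]
post [0.5597 0.3795] -15.769181328062688 xor 88.25 of 253.4722222222222
post [0.5593 0.3787] -14.91404460844766 xor 85.16666666666667 of 1057.9166666666667
post [0.5596 0.3792] -15.252304401912223 xor 175.66666666666666 of 1311.388888888889
axle root,tip [ 0.4406 -0.2229  0.013 ] [ 0.2964 -0.2652  0.013 ] 0.15020366453499365
axle [ 0.4688 -0.213 ] -163.4294554870816 xor 40.416666666666664 of 303.97222222222223
axle [ 0.4733 -0.2108] -163.06100353364477 xor 1584.9166666666667 of 2050.1666666666665
axle [ 0.4688 -0.2131] -163.45179670060253 xor 1626.5277777777776 of 2354.138888888889
```

View pics/f.png

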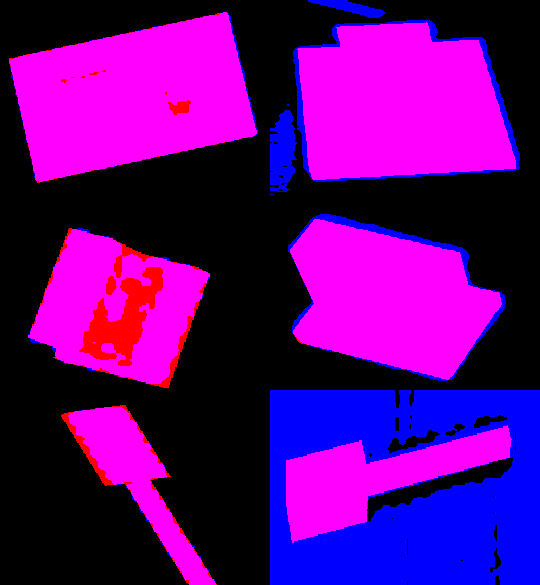

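The masks fit well in the top view. Side-view offsets are about 1–3 mm, which matches the calibration. Next I'll compute the move to the post.

```bash
cat >> h.py <<'E'
def to(P,yaw):
    """shift in tool axes to TCP P, turn rz to tool-x yaw (deg, mod 180)"""
    o=env.observe();R=np.array(o["tool_rot"]);x=np.array(o["position"])
    if np.max(np.abs(R))>2: print(R)
    d=R.T@(np.array(P)-x);y=np.degrees(np.arctan2(R[1,0],R[0,0]));dy=-((yaw-y+90)%180-90)
    print("t",round(o["time_s"],2),"pos",x.round(4),"yaw",round(y,2),"q",np.round(o["q"],1),"tilt",np.round(R[:,2],4))
    print("  shift mm",(d*1e3).round(1),"rz rad",round(np.radians(dy),4),"f",np.round(o["ft_force"],1),"grip",o["grip_width"],o["gripper_force"])
E
python3 - <<'E'
from h import *;import pickle
np.set_printoptions(precision=4,suppress=True)
t,s=pickle.load(open("im0.pkl","rb"))
print(np.array(env.observe()["tool_rot"]))
for nm,pa,p0,V in (("board",BOARD,[.611,.017,np.radians(13.6)],(s,(200,170,256,254))),("post",POST,[.5595,.379,np.radians(-15.2)],(s,(202,316,246,368)))):
  for th in (120,140):
    r=fit([V],pa,p0,[th]);print(nm,th,r[0],np.degrees(r[0][2]),r[1])
to([.5595,.379,.15],-15.3)
for n,u in (("glue",(214,136)),("jar",(259,131)),("offcut",(180,149)),("black",(131,143)),("round",(185,219)),("sander",(231,227))): print(n,atz(t,u,0))
E
```

```text
[[ 0.9265  0.3763 -0.    ]
 [ 0.3763 -0.9265  0.    ]
 [-0.     -0.     -1.    ]]
board 120 [0.6103 0.0172 0.2409] 13.803781394601563 138.91666666666666
board 140 [0.6104 0.0159 0.2417] 13.849568962396821 86.27777777777777
post 120 [ 0.5594  0.3779 -0.3076] -17.622549909616566 31.055555555555557
post 140 [ 0.5594  0.3776 -0.3008] -17.232545045888532 103.52777777777777
t 1.5 pos [ 0.2069 -0.5096  0.2313] yaw 22.1 q [-80.2  21.8  74.3  -0.   83.9 -12.3] tilt [-0.  0. -1.]
  shift mm [ 661.  -690.6   81.3] rz rad 0.6528 f [0.3 0.4 0.3] grip 0.08528375808590455 0.0
glue [0.7197 0.1579 0.    ]
jar [0.7387 0.01   0.    ]
offcut [0.6744 0.2685 0.    ]
black [0.6921 0.4312 0.    ]
round [0.445  0.2434 0.    ]
sander [0.422  0.0944 0.    ]
```

Emit:
arm_command:
  deltas:
    - {"dx": 0.033, "dy": -0.0345, "fingers": 0.06}
    - {"dx": 0.033, "dy": -0.0345, "fingers": 0.06}
    - {"dx": 0.033, "dy": -0.0345, "fingers": 0.06}
    - {"dx": 0.033, "dy": -0.0345, "fingers": 0.06}
    - {"dx": 0.033, "dy": -0.0345, "fingers": 0.06}
    - {"dx": 0.033, "dy": -0.0345, "fingers": 0.06}
    - {"dx": 0.033, "dy": -0.0345, "fingers": 0.06}
    - {"dx": 0.033, "dy": -0.0345, "fingers": 0.06}
    - {"dx": 0.033, "dy": -0.0345, "fingers": 0.06}
    - {"dx": 0.033, "dy": -0.0345, "fingers": 0.06}
    - {"dx": 0.033, "dy": -0.0345, "fingers": 0.06}
    - {"dx": 0.033, "dy": -0.0345, "fingers": 0.06}
  squeeze: 40

```text
invalid input
```

Emit:
arm_command:
  deltas:
    - {"dx": 0.033, "dy": -0.0345, "fingers": 0.06}
    - {"dx": 0.033, "dy": -0.0345, "fingers": 0.06}
    - {"dx": 0.033, "dy": -0.0345, "fingers": 0.06}
    - {"dx": 0.033, "dy": -0.0345, "fingers": 0.06}
    - {"dx": 0.033, "dy": -0.0345, "fingers": 0.06}
    - {"dx": 0.033, "dy": -0.0345, "fingers": 0.06}
    - {"dx": 0.033, "dy": -0.0345, "fingers": 0.06}
    - {"dx": 0.033, "dy": -0.0345, "fingers": 0.06}
    - {"rz": -0.149, "fingers": 0.06}
    - {"rz": -0.149, "fingers": 0.06}
    - {"rz": -0.149, "fingers": 0.06}
    - {"rz": -0.149, "fingers": 0.06}

```text
invalid input
```

Emit:
arm_command:
  deltas:
    - {"rz": -0.149}
    - {"rz": -0.149}
    - {"rz": -0.149}
    - {"rz": -0.149}
    - {"rz": -0.149}
    - {"rz": -0.149}
    - {"rz": -0.149}
    - {"rz": -0.149}
    - {"rz": -0.149}
    - {"rz": -0.149}
    - {"rz": -0.149}
    - {"rz": -0.149}

```text
invalid input
```

```bash
python3 -c "
from h import *
to([.5595,.3785,.14],-16.3)"
```

```text
t 1.5 pos [ 0.2069 -0.5096  0.2313] yaw 22.1 q [-80.2  21.8  74.3  -0.   83.9 -12.3] tilt [-0.  0. -1.]
  shift mm [ 660.8 -690.1   91.3] rz rad 0.6703 f [0.3 0.4 0.3] grip 0.08528375808590455 0.0
```

Emit:
arm_command:
  deltas:
    - {"rx": 0, "ry": 0, "rz": 0, "dx": 0.033, "dy": -0.0345, "dz": 0, "fingers": 0.06}
    - {"rx": 0, "ry": 0, "rz": 0, "dx": 0.033, "dy": -0.0345, "dz": 0, "fingers": 0.06}
    - {"rx": 0, "ry": 0, "rz": 0, "dx": 0.033, "dy": -0.0345, "dz": 0, "fingers": 0.06}
    - {"rx": 0, "ry": 0, "rz": 0, "dx": 0.033, "dy": -0.0345, "dz": 0, "fingers": 0.06}
    - {"rx": 0, "ry": 0, "rz": 0, "dx": 0.033, "dy": -0.0345, "dz": 0, "fingers": 0.06}
    - {"rx": 0, "ry": 0, "rz": 0, "dx": 0.033, "dy": -0.0345, "dz": 0, "fingers": 0.06}
    - {"rx": 0, "ry": 0, "rz": 0, "dx": 0.033, "dy": -0.0345, "dz": 0, "fingers": 0.06}
    - {"rx": 0, "ry": 0, "rz": 0, "dx": 0.033, "dy": -0.0345, "dz": 0, "fingers": 0.06}
    - {"rx": 0, "ry": 0, "rz": 0, "dx": 0.033, "dy": -0.0345, "dz": 0, "fingers": 0.06}
    - {"rx": 0, "ry": 0, "rz": 0, "dx": 0.033, "dy": -0.0345, "dz": 0, "fingers": 0.06}
  squeeze: 40

```text
time_s: 2.5
position: [0.3832, -0.0639, 0.2317]
tool_rot: [[0.927, 0.376, 0.001], [0.376, -0.927, -0.0], [0.001, 0.001, -1.0]]
ft_force: [1.0, -0.8, -0.6]
grip_width: 0.0601
gripper_force: 0.0
```

Full rows work; I'll continue.

Emit:
arm_command:
  deltas:
    - {"rx": 0, "ry": 0, "rz": 0, "dx": 0.033, "dy": -0.0345, "dz": 0, "fingers": 0.06}
    - {"rx": 0, "ry": 0, "rz": 0, "dx": 0.033, "dy": -0.0345, "dz": 0, "fingers": 0.06}
    - {"rx": 0, "ry": 0, "rz": 0, "dx": 0.033, "dy": -0.0345, "dz": 0, "fingers": 0.06}
    - {"rx": 0, "ry": 0, "rz": 0, "dx": 0.033, "dy": -0.0345, "dz": 0, "fingers": 0.06}
    - {"rx": 0, "ry": 0, "rz": 0, "dx": 0.033, "dy": -0.0345, "dz": 0, "fingers": 0.06}
    - {"rx": 0, "ry": 0, "rz": 0, "dx": 0.033, "dy": -0.0345, "dz": 0, "fingers": 0.06}
    - {"rx": 0, "ry": 0, "rz": 0, "dx": 0.033, "dy": -0.0345, "dz": 0, "fingers": 0.06}
    - {"rx": 0, "ry": 0, "rz": 0, "dx": 0.033, "dy": -0.0345, "dz": 0, "fingers": 0.06}
    - {"rx": 0, "ry": 0, "rz": 0, "dx": 0.033, "dy": -0.0345, "dz": 0, "fingers": 0.06}
    - {"rx": 0, "ry": 0, "rz": 0, "dx": 0.033, "dy": -0.0345, "dz": 0, "fingers": 0.06}
    - {"rx": 0, "ry": 0, "rz": -0.145, "dx": 0, "dy": 0, "dz": 0, "fingers": 0.06}
    - {"rx": 0, "ry": 0, "rz": -0.145, "dx": 0, "dy": 0, "dz": 0, "fingers": 0.06}

```text
time_s: 3.7
position: [0.5588, 0.3795, 0.2301]
tool_rot: [[0.775, 0.631, -0.001], [0.631, -0.775, -0.001], [-0.001, -0.0, -1.0]]
ft_force: [-0.5, 0.5, 0.1]
grip_width: 0.06
gripper_force: 0.0
```

Emit:
arm_command:
  deltas:
    - {"rx": 0, "ry": 0, "rz": -0.145, "dx": 0, "dy": 0, "dz": 0.007, "fingers": 0.06}
    - {"rx": 0, "ry": 0, "rz": -0.145, "dx": 0, "dy": 0, "dz": 0.007, "fingers": 0.06}
    - {"rx": 0, "ry": 0, "rz": -0.145, "dx": 0, "dy": 0, "dz": 0.007, "fingers": 0.06}
    - {"rx": 0, "ry": 0, "rz": -0.145, "dx": 0, "dy": 0, "dz": 0.007, "fingers": 0.06}
    - {"rx": 0, "ry": 0, "rz": -0.145, "dx": 0, "dy": 0, "dz": 0.007, "fingers": 0.06}
    - {"rx": 0, "ry": 0, "rz": -0.145, "dx": 0, "dy": 0, "dz": 0.007, "fingers": 0.06}
    - {"rx": 0, "ry": 0, "rz": -0.145, "dx": 0, "dy": 0, "dz": 0.007, "fingers": 0.06}
    - {"rx": 0, "ry": 0, "rz": -0.145, "dx": 0, "dy": 0, "dz": 0.007, "fingers": 0.06}
    - {"rx": 0, "ry": 0, "rz": -0.145, "dx": 0, "dy": 0, "dz": 0.007, "fingers": 0.06}
    - {"rx": 0, "ry": 0, "rz": -0.145, "dx": 0, "dy": 0, "dz": 0.007, "fingers": 0.06}
    - {"rx": 0, "ry": 0, "rz": -0.145, "dx": 0, "dy": 0, "dz": 0.007, "fingers": 0.06}
    - {"rx": 0, "ry": 0, "rz": -0.145, "dx": 0, "dy": 0, "dz": 0.007, "fingers": 0.06}

```text
time_s: 4.9
position: [0.5588, 0.3781, 0.1469]
tool_rot: [[-0.752, 0.659, -0.0], [0.659, 0.752, -0.0], [0.0, -0.0, -1.0]]
ft_force: [-0.1, 0.7, 0.1]
grip_width: 0.0602
gripper_force: 0.0
```

```bash
python3 -c "
from h import *
to([.5595,.3785,.14],-16.3)"
```

```text
t 4.9 pos [0.5588 0.3781 0.1469] yaw 138.76 q [ 24.1  38.   59.7   0.   82.3 -24.7] tilt [-1.e-04 -0.e+00 -1.e+00]
  shift mm [-0.3  0.8  6.9] rz rad -0.4353 f [-0.1  0.7  0.1] grip 0.06015587209597176 0.0
```

Emit:
arm_command:
  deltas:
    - {"rx": 0, "ry": 0, "rz": -0.145, "dx": 0, "dy": 0, "dz": 0.006, "fingers": 0.06}
    - {"rx": 0, "ry": 0, "rz": -0.145, "dx": 0, "dy": 0.001, "dz": 0, "fingers": 0.06}
    - {"rx": 0, "ry": 0, "rz": -0.145, "dx": 0, "dy": 0, "dz": 0.01, "fingers": 0.06}
    - {"rx": 0, "ry": 0, "rz": 0, "dx": 0, "dy": 0, "dz": 0.02, "fingers": 0.06}
    - {"rx": 0, "ry": 0, "rz": 0, "dx": 0, "dy": 0, "dz": 0.02, "fingers": 0.06}
    - {"rx": 0, "ry": 0, "rz": 0, "dx": 0, "dy": 0, "dz": 0.02, "fingers": 0.06}
    - {"rx": 0, "ry": 0, "rz": 0, "dx": 0, "dy": 0, "dz": 0.01, "fingers": 0.06}
    - {"rx": 0, "ry": 0, "rz": 0, "dx": 0, "dy": 0, "dz": 0, "fingers": 0.0}
    - {"rx": 0, "ry": 0, "rz": 0, "dx": 0, "dy": 0, "dz": 0, "fingers": 0.0}
    - {"rx": 0, "ry": 0, "rz": 0, "dx": 0, "dy": 0, "dz": 0, "fingers": 0.0}
    - {"rx": 0, "ry": 0, "rz": 0, "dx": 0, "dy": 0, "dz": 0, "fingers": 0.0}
    - {"rx": 0, "ry": 0, "rz": 0, "dx": 0, "dy": 0, "dz": 0, "fingers": 0.0}

```text
time_s: 6.1
position: [0.5598, 0.3791, 0.0624]
tool_rot: [[-0.958, 0.287, 0.002], [0.287, 0.958, 0.001], [-0.001, 0.001, -1.0]]
ft_force: [-0.9, 0.3, 3.5]
grip_width: 0.0175
gripper_force: 44.5
```

```bash
python3 - <<'E'
from h import *
to([.5595,.3785,.12],-16.3)
t=env.get_image("top");s=env.get_image("side")
cv2.imwrite("pics/g1.png",cv2.resize(np.hstack([t["color"][110:230,90:250],s["color"][264:384,130:290]]),None,fx=2.4,fy=2.4,interpolation=cv2.INTER_CUBIC))
E
```

```text
t 6.1 pos [0.5598 0.3791 0.0624] yaw 163.34 q [ 24.1  42.5  65.4  -0.   72.  -49.2] tilt [ 1.8e-03  7.0e-04 -1.0e+00]
  shift mm [ -0.   -0.6 -57.6] rz rad -0.0062 f [-0.9  0.3  3.5] grip 0.017503171719868107 44.545568886715046
```

View pics/g1.png

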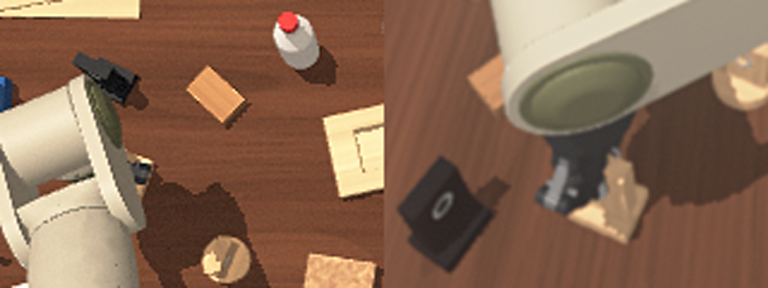

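Emit:
arm_command:
  deltas:
    - {"rx": 0, "ry": 0, "rz": 0, "dx": 0, "dy": 0, "dz": -0.015, "fingers": 0}
    - {"rx": 0, "ry": 0, "rz": 0, "dx": 0, "dy": 0, "dz": -0.025, "fingers": 0}
    - {"rx": 0, "ry": 0, "rz": 0, "dx": -0.0135, "dy": -0.0302, "dz": 0, "fingers": 0}
    - {"rx": 0, "ry": 0, "rz": 0, "dx": -0.0135, "dy": -0.0302, "dz": 0, "fingers": 0}
    - {"rx": 0, "ry": 0, "rz": 0, "dx": -0.0135, "dy": -0.0302, "dz": 0, "fingers": 0}
    - {"rx": 0, "ry": 0, "rz": 0, "dx": -0.0135, "dy": -0.0302, "dz": 0, "fingers": 0}
    - {"rx": 0, "ry": 0, "rz": 0, "dx": -0.0135, "dy": -0.0302, "dz": 0, "fingers": 0}
    - {"rx": 0, "ry": 0, "rz": 0, "dx": -0.0135, "dy": -0.0302, "dz": 0, "fingers": 0}
    - {"rx": 0, "ry": 0, "rz": 0, "dx": -0.0135, "dy": -0.0302, "dz": 0, "fingers": 0}
    - {"rx": 0, "ry": 0, "rz": 0, "dx": -0.0135, "dy": -0.0302, "dz": 0, "fingers": 0}
    - {"rx": 0, "ry": 0, "rz": 0, "dx": -0.0135, "dy": -0.0302, "dz": 0, "fingers": 0}
    - {"rx": 0, "ry": 0, "rz": 0, "dx": -0.0135, "dy": -0.0302, "dz": 0, "fingers": 0}

```text
time_s: 7.4
position: [0.602, 0.0496, 0.1012]
tool_rot: [[-0.958, 0.287, -0.0], [0.287, 0.958, 0.0], [0.0, -0.0, -1.0]]
ft_force: [0.1, 0.3, -1.4]
grip_width: 0.0171
gripper_force: 43.7
```

Emit:
arm_command:
  deltas:
    - {"rx": 0, "ry": 0, "rz": -0.133, "dx": 0, "dy": 0, "dz": 0, "fingers": 0}
    - {"rx": 0, "ry": 0, "rz": -0.133, "dx": 0, "dy": 0, "dz": 0, "fingers": 0}
    - {"rx": 0, "ry": 0, "rz": -0.133, "dx": 0, "dy": 0, "dz": 0, "fingers": 0}
    - {"rx": 0, "ry": 0, "rz": -0.132, "dx": 0, "dy": 0, "dz": 0, "fingers": 0}
    - {"rx": 0, "ry": 0, "rz": 0, "dx": 0, "dy": 0, "dz": 0, "fingers": 0}
    - {"rx": 0, "ry": 0, "rz": 0, "dx": 0, "dy": 0, "dz": 0, "fingers": 0}

```text
time_s: 8.0
position: [0.602, 0.0509, 0.1012]
tool_rot: [[-0.972, -0.235, -0.0], [-0.235, 0.972, 0.0], [0.0, 0.0, -1.0]]
ft_force: [-0.3, 0.1, -2.5]
grip_width: 0.0171
gripper_force: 43.8
```

```bash
python3 - <<'E'
from h import *;import pickle
to([.6024,.0508,.09],13.75)
t=env.get_image("top");s=env.get_image("side");pickle.dump((t,s),open("im1.pkl","wb"))
cv2.imwrite("pics/g2.png",np.hstack([cv2.resize(t["color"][120:220,200:310],(396,360),interpolation=cv2.INTER_CUBIC),cv2.resize(s["color"][160:260,180:280],(360,360),interpolation=cv2.INTER_CUBIC)]))
for q in ("post","post_bore","nest"): print(q,[(np.round(r["location"],1).tolist(),round(r["p"],2)) for r in env.tip_of(q,s)][:3])
E
```

```text
t 8.0 pos [0.602  0.0509 0.1012] yaw -166.44 q [  -6.4   33.8   76.4    0.    69.8 -109.9] tilt [-4.e-04  1.e-04 -1.e+00]
  shift mm [-0.4 -0.2 11.2] rz rad -0.0032 f [-0.3  0.1 -2.5] grip 0.017089137882424076 43.77701773461922
post [([223.4, 216.9], 0.71), ([158.5, 361.9], 0.65), ([292.1, 160.1], 0.49)]
post_bore [([148.5, 347.3], 0.67), ([224.6, 201.0], 0.64)]
nest [([228.1, 226.6], 0.95)]
```

View pics/g2.png

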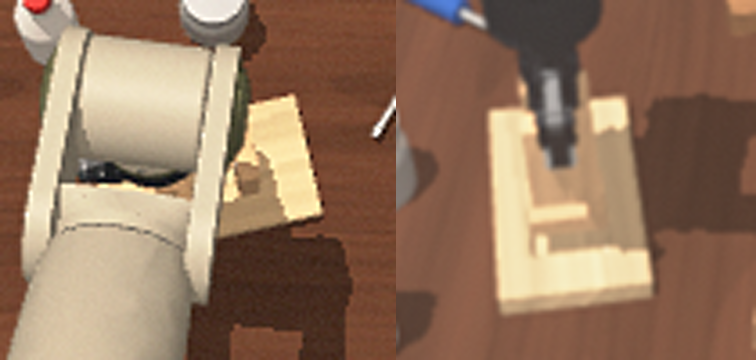

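```bash
python3 - <<'E'
from h import *;import pickle
t,s=pickle.load(open("im1.pkl","rb"));t0,s0=pickle.load(open("im0.pkl","rb"))
def crop(im,x,y,w,h,f):return cv2.resize(im["color"][y:y+h,x:x+w],None,fx=f,fy=f,interpolation=cv2.INTER_CUBIC)
f=8;o=(195,190);A=crop(s,*o,50,60,f);B=crop(s0,*o,50,60,f)
def draw(C,im,P,col):
    uv=np.array([proj(im,p) for p in P]);uv=((uv-o+.5)*f-.5);cv2.polylines(C,[np.round(uv*16).astype(np.int32)],True,col,1,cv2.LINE_AA,shift=4)
def rect(a,b,z,c,yaw): return (np.array([[-a,-b,z],[a,-b,z],[a,b,z],[-a,b,z]])/1e3)@Rz(np.radians(yaw)).T+np.array([c[0],c[1],0])
bd=np.array([.6107,.0168]);R=Rz(np.radians(13.75))[:2,:2];n=bd+R@[0,.035]
for C,im in((A,s),(B,s0)):
    draw(C,im,rect(29.5,23.5,18,n,13.75),(0,0,255)); draw(C,im,rect(55,95,18,bd,13.75),(0,0,255))
draw(A,s,rect(28,22,54.8,(.602,.0509),13.56),(255,0,0));draw(A,s,rect(28,22,38.8,(.602,.0509),13.56),(255,0,0))
cv2.imwrite("pics/o.png",np.hstack([A,B]))
E
```

```text
(no output)
```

View pics/o.png

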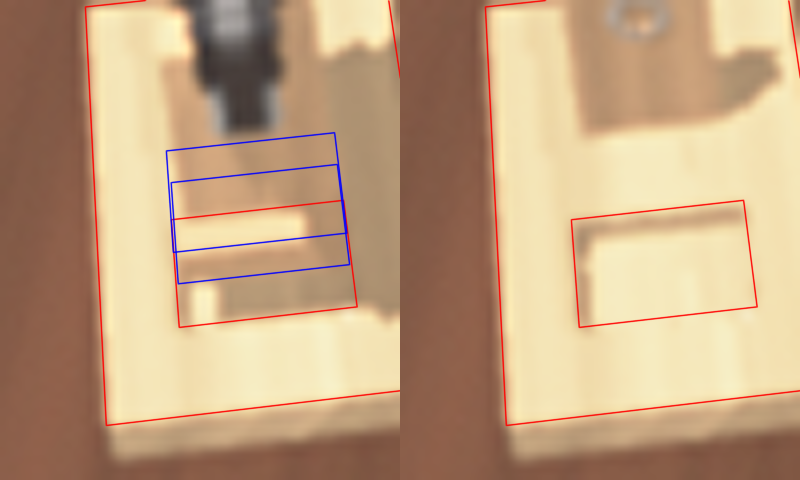

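Overlay: the predicted foot and pocket outlines agree with the image to about 0.5 px (about 1 mm). I'll descend gently.

Emit:
arm_command:
  deltas:
    - {"rx": 0, "ry": 0, "rz": -0.003, "dx": 0, "dy": 0, "dz": 0.01, "fingers": 0}
    - {"rx": 0, "ry": 0, "rz": 0, "dx": 0, "dy": 0, "dz": 0.008, "fingers": 0}
    - {"rx": 0, "ry": 0, "rz": 0, "dx": 0, "dy": 0, "dz": 0.003, "fingers": 0}
    - {"rx": 0, "ry": 0, "rz": 0, "dx": 0, "dy": 0, "dz": 0.002, "fingers": 0}
    - {"rx": 0, "ry": 0, "rz": 0, "dx": 0, "dy": 0, "dz": 0, "fingers": 0}

```text
time_s: 8.75
position: [0.602, 0.0509, 0.078]
tool_rot: [[-0.971, -0.241, -0.001], [-0.241, 0.971, 0.0], [0.001, 0.0, -1.0]]
ft_force: [0.1, 0.1, -0.6]
grip_width: 0.0172
gripper_force: 43.8
```

Emit:
arm_command:
  deltas:
    - {"rx": 0, "ry": 0, "rz": 0, "dx": 0, "dy": 0, "dz": 0.003, "fingers": 0}
    - {"rx": 0, "ry": 0, "rz": 0, "dx": 0, "dy": 0, "dz": 0.003, "fingers": 0}
    - {"rx": 0, "ry": 0, "rz": 0, "dx": 0, "dy": 0, "dz": 0.002, "fingers": 0}
    - {"rx": 0, "ry": 0, "rz": 0, "dx": 0, "dy": 0, "dz": 0.001, "fingers": 0}
    - {"rx": 0, "ry": 0, "rz": 0, "dx": 0, "dy": 0, "dz": 0.001, "fingers": 0}
    - {"rx": 0, "ry": 0, "rz": 0, "dx": 0, "dy": 0, "dz": 0, "fingers": 0}

```text
time_s: 9.35
position: [0.6022, 0.0509, 0.0685]
tool_rot: [[-0.971, -0.241, 0.0], [-0.241, 0.971, -0.0], [-0.0, -0.0, -1.0]]
ft_force: [-0.1, -0.9, 0.9]
grip_width: 0.017
gripper_force: 43.8
```

Emit:
arm_command:
  deltas:
    - {"rx": 0, "ry": 0, "rz": 0, "dx": 0, "dy": 0, "dz": 0.0005, "fingers": 0}
    - {"rx": 0, "ry": 0, "rz": 0, "dx": 0, "dy": 0, "dz": 0, "fingers": 0.04}
    - {"rx": 0, "ry": 0, "rz": 0, "dx": 0, "dy": 0, "dz": 0, "fingers": 0.04}
    - {"rx": 0, "ry": 0, "rz": 0, "dx": 0, "dy": 0, "dz": 0, "fingers": 0.04}
    - {"rx": 0, "ry": 0, "rz": 0, "dx": 0, "dy": 0, "dz": 0, "fingers": 0.04}
    - {"rx": 0, "ry": 0, "rz": 0, "dx": 0, "dy": 0, "dz": -0.02, "fingers": 0.04}
    - {"rx": 0, "ry": 0, "rz": 0, "dx": 0, "dy": 0, "dz": -0.03, "fingers": 0.04}
    - {"rx": 0, "ry": 0, "rz": 0, "dx": 0, "dy": 0, "dz": -0.03, "fingers": 0.05}
    - {"rx": 0, "ry": 0, "rz": 0, "dx": 0, "dy": 0, "dz": -0.03, "fingers": 0.05}

```text
time_s: 10.25
position: [0.6019, 0.0509, 0.179]
tool_rot: [[-0.971, -0.241, -0.0], [-0.241, 0.971, 0.0], [0.0, 0.0, -1.0]]
ft_force: [0.4, -0.6, 0.2]
grip_width: 0.0496
gripper_force: 0.0
```

```bash
python3 - <<'E'
from h import *
to([.469+.015*np.cos(np.radians(-163.4)),-.213+.015*np.sin(np.radians(-163.4)),.15],16.6)
t=env.get_image("top")
for th in ([88],[100]):
  r=fit([(t,(312,198,350,268))],AXLE,[.469,-.213,np.radians(-163.4)],th);print(r[0],np.degrees(r[0][2]),r[1:3])
E
```

```text
t 10.25 pos [0.6019 0.0509 0.179 ] yaw -166.07 q [  -6.4   29.5   70.3    0.    80.2 -110.3] tilt [-2.e-04  0.e+00 -1.e+00]
  shift mm [ 207.6 -224.8   29. ] rz rad -0.0465 f [ 0.4 -0.6  0.2] grip 0.04964563657137381 0.0
[ 0.46872061 -0.21304458 -2.85153317] -163.3808158029239 (np.float64(46.166666666666664), np.float64(346.5))
[ 0.46819981 -0.21316592 -2.85092071] -163.34572438232198 (np.float64(59.083333333333336), np.float64(328.47222222222223))
```

Emit:
arm_command:
  deltas:
    - {"rx": 0, "ry": 0, "rz": 0, "dx": 0.0297, "dy": -0.0321, "dz": 0, "fingers": 0.05}
    - {"rx": 0, "ry": 0, "rz": 0, "dx": 0.0297, "dy": -0.0321, "dz": 0, "fingers": 0.05}
    - {"rx": 0, "ry": 0, "rz": 0, "dx": 0.0297, "dy": -0.0321, "dz": 0, "fingers": 0.05}
    - {"rx": 0, "ry": 0, "rz": 0, "dx": 0.0297, "dy": -0.0321, "dz": 0, "fingers": 0.05}
    - {"rx": 0, "ry": 0, "rz": 0, "dx": 0.0297, "dy": -0.0321, "dz": 0, "fingers": 0.05}
    - {"rx": 0, "ry": 0, "rz": 0, "dx": 0.0297, "dy": -0.0321, "dz": 0, "fingers": 0.05}
    - {"rx": 0, "ry": 0, "rz": 0, "dx": 0.0297, "dy": -0.0321, "dz": 0, "fingers": 0.05}
    - {"rx": 0, "ry": 0, "rz": -0.047, "dx": 0, "dy": 0, "dz": 0.03, "fingers": 0.05}
    - {"rx": 0, "ry": 0, "rz": 0, "dx": 0, "dy": 0, "dz": 0.04, "fingers": 0.05}
    - {"rx": 0, "ry": 0, "rz": 0, "dx": 0, "dy": 0, "dz": 0.04, "fingers": 0.05}
    - {"rx": 0, "ry": 0, "rz": 0, "dx": 0, "dy": 0, "dz": 0, "fingers": 0.05}

```text
time_s: 11.4
position: [0.4524, -0.2159, 0.0641]
tool_rot: [[-0.958, -0.286, -0.007], [-0.286, 0.958, 0.006], [0.005, 0.007, -1.0]]
ft_force: [0.0, -0.1, 0.4]
grip_width: 0.0502
gripper_force: 0.0
```

```bash
python3 - <<'E'
from h import *
to([.4542,-.2174,.004],16.62)
t=env.get_image("top");s=env.get_image("side")
for n,i,q in (("t",t,"nest"),("s",s,"post"),("s",s,"post_bore"),("s",s,"fixed_bore")):print(n,q,[(np.round(r["location"],1).tolist(),round(r["p"],2)) for r in env.tip_of(q,i)][:3])
for v,th in (((t,(222,143,293,196)),105),((s,(200,170,256,254)),130)):
  S=[BOARD[0],BOARD[1],bx(-25,25,26,44,0,101)]
  r=fit([v],S,[.6107,.0168,np.radians(13.7)],[th]);print(r[0],np.degrees(r[0][2]),r[1:3])
# loose post alone: seated pose overlay against both cameras
bd=np.array([.6107,.0168]);R=Rz(np.radians(13.75))[:2,:2];n=bd+R@[0,.035]
S=[(b@Rz(np.radians(13.75)).T+[n[0],n[1],.006]) for b in POST]
for q,p in (("post_bore face+y",[0,.044,.076]),("fixed face +y",[0,-.026,.076])):
  w=np.r_[bd+R@np.array(p[:2]),p[2]];print(q,proj(s,w),proj(t,w))
cv2.imwrite("pics/p3.png",np.hstack([cv2.resize(t["color"][140:200,215:300],(510,360),interpolation=cv2.INTER_CUBIC),cv2.resize(s["color"][175:255,195:260],(290,360),interpolation=cv2.INTER_CUBIC)]))
E
```

```text
t 11.4 pos [ 0.4524 -0.2159  0.0641] yaw -163.4 q [ -39.1   28.4   95.4    0.    56.7 -145.7] tilt [-0.0068  0.0056 -1.    ]
  shift mm [-1.6 -2.4 60.1] rz rad -0.0003 f [ 0.  -0.1  0.4] grip 0.050151682729257935 0.0
t nest [([246.0, 171.2], 0.64)]
s post [([157.8, 360.4], 0.81), ([227.5, 225.0], 0.6)]
s post_bore [([229.6, 208.3], 0.71), ([149.0, 348.2], 0.67)]
s fixed_bore [([221.6, 187.3], 0.58)]
[0.61103453 0.0163416  0.23861713] 13.67175439464494 (np.float64(62.80555555555555), np.float64(2014.5277777777776))
[0.61003484 0.01642423 0.2393281 ] 13.71248998672606 (np.float64(106.52777777777777), np.float64(2550.222222222222))
post_bore face+y [225.89909417 210.61535426] [241.98478639 168.38351466]
fixed face +y [223.9753231  191.23711701] [264.12341242 163.40998975]
```

View pics/p3.png

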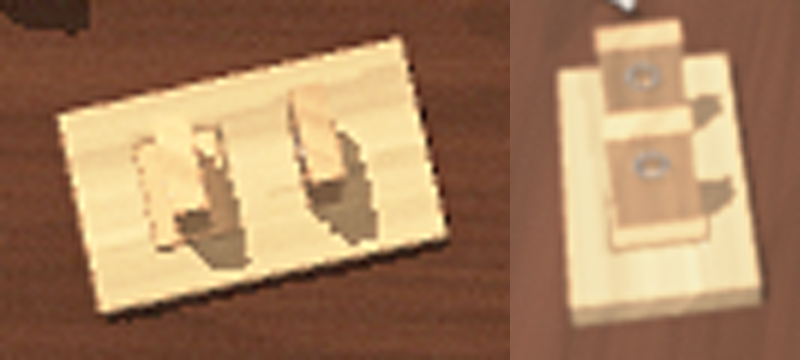

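Both posts are upright and the loose foot sits in the pocket. Grasping the axle next.

Emit:
arm_command:
  deltas:
    - {"rx": 0, "ry": 0, "rz": 0, "dx": -0.0015, "dy": -0.0024, "dz": 0.01, "fingers": 0.05}
    - {"rx": 0, "ry": 0, "rz": 0, "dx": 0, "dy": 0, "dz": 0.02, "fingers": 0.05}
    - {"rx": 0, "ry": 0, "rz": 0, "dx": 0, "dy": 0, "dz": 0.02, "fingers": 0.05}
    - {"rx": 0, "ry": 0, "rz": 0, "dx": 0, "dy": 0, "dz": 0.008, "fingers": 0.05}
    - {"rx": 0, "ry": 0, "rz": 0, "dx": 0, "dy": 0, "dz": 0, "fingers": 0.05}

```text
time_s: 12.2
position: [0.4563, -0.2189, 0.0091]
tool_rot: [[-0.958, -0.286, -0.001], [-0.286, 0.958, 0.001], [0.001, 0.001, -1.0]]
ft_force: [-0.8, 0.4, 1.0]
grip_width: 0.0496
gripper_force: 0.0
```

```bash
python3 -c "
from h import *
to([.4542,-.2174,.004],16.62)"
```

```text
t 12.2 pos [ 0.4563 -0.2189  0.0091] yaw -163.37 q [ -39.1   33.8   97.8    0.    48.5 -145.7] tilt [-0.0013  0.0011 -1.    ]
  shift mm [1.6 2.1 5.1] rz rad 0.0001 f [-0.8  0.4  1. ] grip 0.0496470059001635 0.0
```

Emit:
arm_command:
  deltas:
    - {"rx": 0, "ry": 0, "rz": 0, "dx": 0.0015, "dy": 0.002, "dz": 0.003, "fingers": 0.05}
    - {"rx": 0, "ry": 0, "rz": 0, "dx": 0, "dy": 0, "dz": 0.002, "fingers": 0.05}
    - {"rx": 0, "ry": 0, "rz": 0, "dx": 0, "dy": 0, "dz": 0, "fingers": 0}
    - {"rx": 0, "ry": 0, "rz": 0, "dx": 0, "dy": 0, "dz": 0, "fingers": 0}
    - {"rx": 0, "ry": 0, "rz": 0, "dx": 0, "dy": 0, "dz": 0, "fingers": 0}
    - {"rx": 0, "ry": 0, "rz": 0, "dx": 0, "dy": 0, "dz": 0, "fingers": 0}
    - {"rx": 0, "ry": 0, "rz": 0, "dx": 0, "dy": 0, "dz": 0, "fingers": 0}
  squeeze: 60

```text
time_s: 12.9
position: [0.4549, -0.2179, 0.0054]
tool_rot: [[-0.958, -0.286, 0.001], [-0.286, 0.958, -0.001], [-0.001, -0.001, -1.0]]
ft_force: [-0.3, 0.4, 6.1]
grip_width: 0.0247
gripper_force: 59.8
```

```bash
python3 -c "
from h import *
to([.4542,-.2174,.15],16.62)"
```

```text
t 12.9 pos [ 0.4549 -0.2179  0.0054] yaw -163.37 q [ -39.1   34.    98.4    0.    47.6 -145.7] tilt [ 1.e-03 -8.e-04 -1.e+00]
  shift mm [   0.4    0.5 -144.6] rz rad 0.0001 f [-0.3  0.4  6.1] grip 0.024706737041195723 59.77007567882538
```

Emit:
arm_command:
  deltas:
    - {"rx": 0, "ry": 0, "rz": 0, "dx": 0, "dy": 0, "dz": -0.025, "fingers": 0}
    - {"rx": 0, "ry": 0, "rz": 0, "dx": 0, "dy": 0, "dz": -0.04, "fingers": 0}
    - {"rx": 0, "ry": 0, "rz": 0, "dx": 0, "dy": 0, "dz": -0.04, "fingers": 0}
    - {"rx": 0, "ry": 0, "rz": 0, "dx": 0, "dy": 0, "dz": -0.04, "fingers": 0}
    - {"rx": 0, "ry": 0, "rz": 0, "dx": -0.0342, "dy": -0.0067, "dz": 0, "fingers": 0}
    - {"rx": 0, "ry": 0, "rz": 0, "dx": -0.0342, "dy": -0.0067, "dz": 0, "fingers": 0}
    - {"rx": 0, "ry": 0, "rz": 0, "dx": -0.0342, "dy": -0.0067, "dz": 0, "fingers": 0}
    - {"rx": 0, "ry": 0, "rz": 0, "dx": -0.0342, "dy": -0.0067, "dz": 0, "fingers": 0}
    - {"rx": 0, "ry": 0, "rz": 0, "dx": -0.0342, "dy": -0.0067, "dz": 0, "fingers": 0}
    - {"rx": 0, "ry": 0, "rz": 0, "dx": -0.0342, "dy": -0.0067, "dz": 0, "fingers": 0}

```text
time_s: 13.9
position: [0.6639, -0.197, 0.1496]
tool_rot: [[-0.958, -0.286, -0.0], [-0.286, 0.958, 0.0], [0.0, 0.0, -1.0]]
ft_force: [0.6, -0.8, -0.5]
grip_width: 0.0247
gripper_force: 59.1
```

Emit:
arm_command:
  deltas:
    - {"rx": 0, "ry": 0, "rz": 0.135, "dx": 0, "dy": 0, "dz": 0, "fingers": 0}
    - {"rx": 0, "ry": 0, "rz": 0.135, "dx": 0, "dy": 0, "dz": 0, "fingers": 0}
    - {"rx": 0, "ry": 0, "rz": 0.135, "dx": 0, "dy": 0, "dz": 0, "fingers": 0}
    - {"rx": 0, "ry": 0, "rz": 0.135, "dx": 0, "dy": 0, "dz": 0, "fingers": 0}
    - {"rx": 0, "ry": 0, "rz": 0.135, "dx": 0, "dy": 0, "dz": 0, "fingers": 0}
    - {"rx": 0, "ry": 0, "rz": 0.135, "dx": 0, "dy": 0, "dz": 0, "fingers": 0}
    - {"rx": 0, "ry": 0, "rz": 0.135, "dx": 0, "dy": 0, "dz": 0, "fingers": 0}
    - {"rx": 0, "ry": 0, "rz": 0.135, "dx": 0, "dy": 0, "dz": 0, "fingers": 0}
    - {"rx": 0, "ry": 0, "rz": 0.135, "dx": 0, "dy": 0, "dz": 0, "fingers": 0}
    - {"rx": 0, "ry": 0, "rz": 0.135, "dx": 0, "dy": 0, "dz": 0, "fingers": 0}
    - {"rx": 0, "ry": 0, "rz": 0.135, "dx": 0, "dy": 0, "dz": 0, "fingers": 0}
    - {"rx": 0, "ry": 0, "rz": 0.135, "dx": 0, "dy": 0, "dz": 0, "fingers": 0}

```text
time_s: 15.1
position: [0.6625, -0.1974, 0.1495]
tool_rot: [[-0.233, 0.972, -0.001], [0.972, 0.233, 0.0], [0.0, -0.0, -1.0]]
ft_force: [-0.8, -0.0, -0.4]
grip_width: 0.025
gripper_force: 59.1
```

Emit:
arm_command:
  deltas:
    - {"rx": 0, "ry": 0, "rz": 0, "dx": 0, "dy": 0, "dz": 0.03, "fingers": 0}
    - {"rx": 0, "ry": 0, "rz": 0, "dx": 0, "dy": 0, "dz": 0.03, "fingers": 0}
    - {"rx": 0, "ry": 0, "rz": 0, "dx": 0, "dy": 0, "dz": 0.02, "fingers": 0}
    - {"rx": 0, "ry": 0, "rz": 0, "dx": 0, "dy": 0, "dz": 0, "fingers": 0}
    - {"rx": 0, "ry": 0, "rz": 0, "dx": 0, "dy": 0, "dz": 0, "fingers": 0}
    - {"rx": 0, "ry": 0, "rz": 0, "dx": 0, "dy": 0, "dz": 0, "fingers": 0}

```text
time_s: 15.7
position: [0.6633, -0.1978, 0.0715]
tool_rot: [[-0.239, 0.971, 0.002], [0.971, 0.239, -0.001], [-0.002, 0.002, -1.0]]
ft_force: [-0.2, -0.3, -0.2]
grip_width: 0.0246
gripper_force: 59.1
```

```bash
cat > ax.py <<'E'
from h import *;import pickle
np.set_printoptions(precision=2,suppress=True)
to([.6628,-.1977,.0684],103.7)
t=env.get_image("top");s=env.get_image("side");pickle.dump((t,s),open("im2.pkl","wb"))
o=env.observe();x=np.array(o["position"]);R=np.array(o["tool_rot"])
for nm,l in (("axle_tip",.1605),("axle_root",.0205)):
    P=x+R@[l,0,-.0076];print(nm,"pred",P*1e3,"px t,s",proj(t,P),proj(s,P))
    for n,i in(("t",t),("s",s)): print(" ",n,[(np.round(r["location"],1).tolist(),round(r["p"],2)) for r in env.tip_of(nm,i)][:4])
for n,im in (("top",t),("side",s)):
    bd=np.array([.6106,.0165]);B=Rz(np.radians(13.7))[:2,:2]
    for y in (-.044,-.026): print(n,"bore at",y,proj(im,np.r_[bd+B@[0,y],.076]))
P=proj(s,x+R@[.09,0,-.0076]);c=np.round(P).astype(int)
P2=proj(t,x+R@[.09,0,-.0076]);d=np.round(P2).astype(int)
f=lambda im,c:cv2.resize(im["color"][c[1]-35:c[1]+35,c[0]-40:c[0]+40],(400,350),interpolation=cv2.INTER_CUBIC)
print("crop origins",d-[40,35],c-[40,35])
cv2.imwrite("pics/ax.png",np.hstack([f(t,d),f(s,c)]))
E
python3 ax.py
```

```text
t 15.7 pos [ 0.66 -0.2   0.07] yaw 103.81 q [-26.4  43.5  61.6   0.   74.7 -40.2] tilt [ 0. -0. -1.]
  shift mm [ 0.2 -0.5  3.1] rz rad 0.0019 f [-0.2 -0.3 -0.2] grip 0.02459473024886715 59.060736894607544
axle_tip pred [624.86 -41.8   78.68] px t,s [275.   160.87] [223.08 181.71]
  t [([174.8, 313.1], 0.88), ([275.9, 159.9], 0.54)]
  s [([413.5, 314.5], 0.59), ([223.5, 180.8], 0.58)]
axle_root pred [ 658.29 -177.75   78.9 ] px t,s [319.26 150.86] [219.83 149.51]
  t [([183.1, 265.6], 0.59)]
  s [([346.4, 301.1], 0.63), ([176.4, 213.6], 0.24)]
top bore at -0.044 [269.91 162.18]
top bore at -0.026 [264.22 163.45]
side bore at -0.044 [223.58 186.48]
side bore at -0.026 [224.04 191.16]
crop origins [257 121] [181 130]
```

View pics/ax.png

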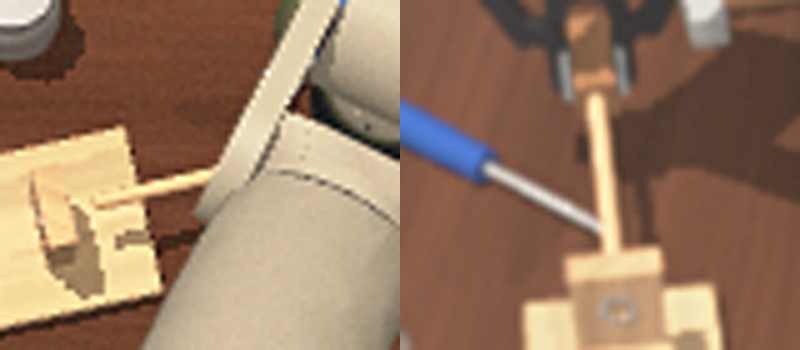

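```bash
python3 - <<'E'
from h import *;import pickle
t,s=pickle.load(open("im2.pkl","rb"))
x=np.array([.6633,-.1978,.0715]);R=np.array(env.observe()["tool_rot"])
L=lambda im,l:proj(im,x+R@[l,0,-.0076])
def line(im,vert,vals,w):
    a,b=L(im,.1605),L(im,.0205);out=[]
    for v in vals:
        k=(v-a[1])/(b[1]-a[1]) if vert else (v-a[0])/(b[0]-a[0]);p=a+k*(b-a);c=p[0] if vert else p[1]
        i=np.arange(int(c)-w,int(c)+w+2)
        g=(im["color"][v,i,1] if vert else im["color"][i,v,1]).astype(float);g=g-np.median(np.r_[g[:2],g[-2:]]);g=np.clip(g,0,None);g[g<.25*g.max()]=0
        out.append((g*i).sum()/g.sum()-c)
    return np.round(out,2)
print("top drow (tip->)",line(t,0,range(280,298,2),4))
print("side dcol (root->tip)",line(s,1,range(154,180,2),5))
for n,v,th in (("t",(t,(222,143,272,196)),105),("s",(s,(200,192,256,254)),130)):
  pass
print("px per mm lateral: top",(proj(t,[.626,-.05,.076])-proj(t,[.625,-.05,.076])),"side",proj(s,[.626,-.05,.076])-proj(s,[.625,-.05,.076]))
E
```

```text
top drow (tip->) [ 1.71  1.54  1.78 -0.13 -0.04  0.08 -0.11  0.22 -0.09]
side dcol (root->tip) [-0.24 -0.01 -0.09 -0.05 -0.14 -0.1   0.03 -0.08 -0.03 -0.91 -1.55 -0.33
 -0.04]
px per mm lateral: top [ 0.00411377 -0.31915253] side [-0.35626069 -0.02239723]
```

Emit:
arm_command:
  deltas:
    - {"rx": 0, "ry": 0, "rz": 0.002, "dx": 0, "dy": -0.0005, "dz": 0.003, "fingers": 0}
    - {"rx": 0, "ry": 0, "rz": 0, "dx": 0, "dy": 0, "dz": 0, "fingers": 0}
    - {"rx": 0, "ry": 0, "rz": 0, "dx": 0.01, "dy": 0, "dz": 0, "fingers": 0}
    - {"rx": 0, "ry": 0, "rz": 0, "dx": 0.01, "dy": 0, "dz": 0, "fingers": 0}
    - {"rx": 0, "ry": 0, "rz": 0, "dx": 0.007, "dy": 0, "dz": 0, "fingers": 0}
    - {"rx": 0, "ry": 0, "rz": 0, "dx": 0, "dy": 0, "dz": 0, "fingers": 0}

```text
time_s: 16.6
position: [0.6556, -0.1698, 0.067]
tool_rot: [[-0.238, 0.971, -0.0], [0.971, 0.238, 0.0], [0.0, -0.0, -1.0]]
ft_force: [0.1, -0.2, -0.2]
grip_width: 0.0253
gripper_force: 59.1
```

```bash
cat > b.py <<'E'
from h import *
o=env.observe();x=np.array(o["position"]);R=np.array(o["tool_rot"]);B=Rz(np.radians(13.7))
for n,l in (("tip",.1605),("root",.0205)): print(n,"board mm",np.round(B.T@(x+R@[l,0,-.0076]-[.6106,.0165,0])*1e3,1))
print(o["time_s"],np.round(o["ft_force"],1),np.round(o["wrist_torque"],2),o["grip_width"])
E
python3 b.py
```

```text
tip board mm [ -0.6 -31.2  74.7]
root board mm [  -0.4 -171.2   74.7]
16.6 [ 0.1 -0.2 -0.2] [-0.04 -0.03  0.04] 0.02527288021530122
```

Emit:
arm_command:
  deltas:
    - {"rx": 0, "ry": 0, "rz": 0, "dx": 0, "dy": 0.0005, "dz": -0.001, "fingers": 0}
    - {"rx": 0, "ry": 0, "rz": 0, "dx": 0.01, "dy": 0, "dz": 0, "fingers": 0}
    - {"rx": 0, "ry": 0, "rz": 0, "dx": 0.011, "dy": 0, "dz": 0, "fingers": 0}
    - {"rx": 0, "ry": 0, "rz": 0, "dx": 0.011, "dy": 0, "dz": 0, "fingers": 0}
    - {"rx": 0, "ry": 0, "rz": 0, "dx": 0.01, "dy": 0, "dz": 0, "fingers": 0}
    - {"rx": 0, "ry": 0, "rz": 0, "dx": 0.01, "dy": 0, "dz": 0, "fingers": 0}
    - {"rx": 0, "ry": 0, "rz": 0, "dx": 0, "dy": 0, "dz": 0, "fingers": 0}
    - {"rx": 0, "ry": 0, "rz": 0, "dx": 0, "dy": 0, "dz": 0, "fingers": 0}

```text
time_s: 17.4
position: [0.644, -0.1205, 0.0679]
tool_rot: [[-0.237, 0.971, 0.0], [0.971, 0.237, -0.0], [-0.0, 0.0, -1.0]]
ft_force: [1.3, -0.2, -0.0]
grip_width: 0.0248
gripper_force: 59.1
```

```bash
python3 b.py; python3 - <<'E'
from h import *
s=env.get_image("side");o=env.observe();x=np.array(o["position"]);R=np.array(o["tool_rot"])
a=proj(s,x+R@[.1605,0,-.0076]);print("pred tip px",a)
bd=np.array([.6106,.0165,0]);B=Rz(np.radians(13.7))
for y in (.026,.044): print("loose bore",y,proj(s,bd+B@[0,y,.076]),[(np.round(r["location"],1).tolist(),round(r["p"],2)) for r in env.tip_of("post_bore",s)][:2])
cv2.imwrite("pics/th.png",cv2.resize(s["color"][165:245,195:265],None,fx=7,fy=7,interpolation=cv2.INTER_CUBIC))
E
```

```text
tip board mm [-0.  19.4 75.5]
root board mm [   0.  -120.6   75.5]
17.4 [ 1.3 -0.2 -0. ] [ 0.02 -0.02 -0.03] 0.024829512542717185
pred tip px [225.25869973 203.54801558]
loose bore 0.026 [225.43452311 205.36447602] [([152.5, 346.1], 0.74), ([229.3, 207.7], 0.73)]
loose bore 0.044 [225.94206379 210.53185463] [([152.5, 346.1], 0.74), ([229.3, 207.7], 0.73)]
```

View pics/th.png

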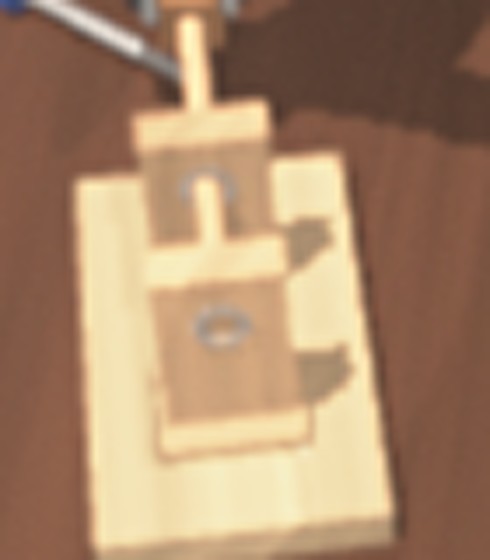

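Emit:
arm_command:
  deltas:
    - {"rx": 0, "ry": 0, "rz": 0, "dx": 0.008, "dy": 0, "dz": 0, "fingers": 0}
    - {"rx": 0, "ry": 0, "rz": 0, "dx": 0.008, "dy": 0, "dz": 0, "fingers": 0}
    - {"rx": 0, "ry": 0, "rz": 0, "dx": 0.008, "dy": 0, "dz": 0, "fingers": 0}
    - {"rx": 0, "ry": 0, "rz": 0, "dx": 0, "dy": 0, "dz": 0, "fingers": 0}

```text
time_s: 17.95
position: [0.638, -0.096, 0.0679]
tool_rot: [[-0.238, 0.971, -0.0], [0.971, 0.238, 0.0], [0.0, -0.0, -1.0]]
ft_force: [0.2, -0.6, -0.4]
grip_width: 0.0246
gripper_force: 59.1
```

```bash
python3 b.py
```

```text
tip board mm [-0.2 44.7 75.6]
root board mm [ -0.  -95.3  75.5]
17.95 [ 0.2 -0.6 -0.4] [ 0.04 -0.    0.01] 0.02459922122029035
```

Through the second hole with no force. I'll push on to the final position.

Emit:
arm_command:
  deltas:
    - {"rx": 0, "ry": 0, "rz": 0, "dx": 0.01, "dy": 0, "dz": 0, "fingers": 0}
    - {"rx": 0, "ry": 0, "rz": 0, "dx": 0.01, "dy": 0, "dz": 0, "fingers": 0}
    - {"rx": 0, "ry": 0, "rz": 0, "dx": 0.01, "dy": 0, "dz": 0, "fingers": 0}
    - {"rx": 0, "ry": 0, "rz": 0, "dx": 0.003, "dy": 0, "dz": 0, "fingers": 0}
    - {"rx": 0, "ry": 0, "rz": 0, "dx": 0, "dy": 0, "dz": 0, "fingers": 0}
    - {"rx": 0, "ry": 0, "rz": 0, "dx": 0, "dy": 0, "dz": 0, "fingers": 0}
    - {"rx": 0, "ry": 0, "rz": 0, "dx": 0, "dy": 0, "dz": 0, "fingers": 0}
    - {"rx": 0, "ry": 0, "rz": 0, "dx": 0, "dy": 0, "dz": 0, "fingers": 0}

```text
time_s: 18.75
position: [0.6305, -0.0657, 0.0678]
tool_rot: [[-0.236, 0.972, 0.0], [0.972, 0.236, -0.0], [-0.0, 0.0, -1.0]]
ft_force: [-0.8, 0.1, -0.4]
grip_width: 0.025
gripper_force: 59.0
```

```bash
python3 b.py; python3 - <<'E'
from h import *
s=env.get_image("side");o=env.observe();x=np.array(o["position"]);R=np.array(o["tool_rot"])
print("pred tip",proj(s,x+R@[.1605,0,-.0076]),[(np.round(r["location"],1).tolist(),round(r["p"],2)) for r in env.tip_of("axle_tip",s)][:3])
cv2.imwrite("pics/end.png",cv2.resize(s["color"][145:245,185:275],None,fx=6,fy=6,interpolation=cv2.INTER_CUBIC))
E
```

```text
tip board mm [-0.  76.  75.4]
root board mm [ -0.1 -64.   75.4]
18.75 [-0.8  0.1 -0.4] [ 0.01  0.06 -0.04] 0.02500313948126602
pred tip [226.91316202 220.23127795] [([414.2, 312.9], 0.78), ([278.7, 297.1], 0.71), ([223.4, 223.7], 0.69)]
```

View pics/end.png

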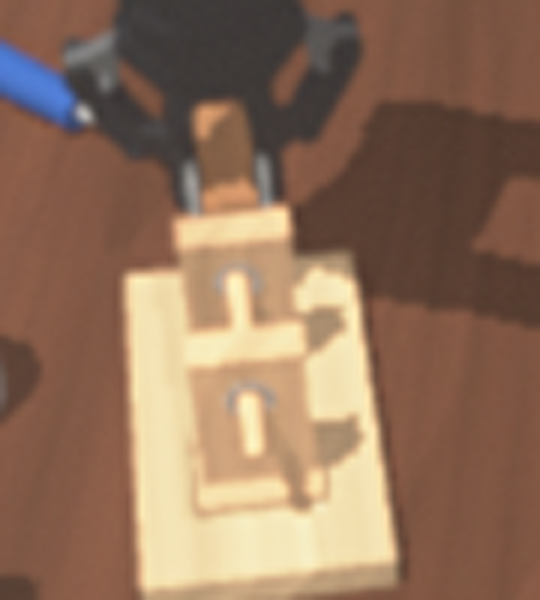

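The dowel runs through both holes. Its tip is at about px (227,220), roughly 32 mm beyond the second post, and the grip is about 20 mm clear of the first. Forces are near zero and the post is home, so I'm handing in.

```bash
python3 -c "
from rig import env
print(env.close_job())"
```

```text
the job is handed in; nothing more can be done
None
```

The job is handed in at about 19 s of the 64 s allowed: the rectangular-footed post is home in the pocket and released, and the axle is held through both posts with its tip about 32 mm beyond the second, its grip about 20 mm clear of the first and almost no force on the wrist; the hand-in returned no verdict.

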